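Wedge the sprung catch back and free the finial

TASK

A long turned brass finial lies on the sloping bench jig, held under the hook of a sprung catch. Push the hardwood wedge from its stand, firmly but without ramming it, into the pocket of the catch until it is fully home and the catch stays open by itself with the wedge let go, then lift the finial out and lay it flat, without dropping it, on the pad inside the white tray. Leave the wedge in place, holding the catch open, and do not disturb the other things on the table.

Things in the scene. Friction and masses are not known exactly. Their poses are not given: they have to be found in the camera images.
- deck: Sloping plywood top of the fixed jig, 190 mm up the slope x 210 mm across, tilted 26 degrees, facing the robot side; the jig is level and at any small yaw. Origin on its upper face under the finial's middle, 85 mm above the table; x up the slope, y across to the left seen from the robot, z square out of the slope. Distances called 'deck' below are in this frame, in mm.
- catch_hook (a point): Tip of the hook of the steel sliding catch, over the finial's neck (deck 20, -1, 39 when shut): hook 16 mm wide in x, z 39 to 47. Behind it an upright (deck y 18 to 27), then a bar (deck x 12 to 28, top z 14) running in y+ to the catch's arm. A spring in the block at deck y 112 to 132 (x 6 to 34, z to 22) pushes it shut, towards y-. Axes as the deck's.
- catch_arm (a point): Middle of the top of the catch's upright arm, which the wedge bears on: deck (48, 78, 30) when shut; the arm is 40 mm long in x, 12 mm thick in y, and moves with the catch. Axes as the deck's.
- pocket (a point): Mouth of the wedge pocket, deck (55, 66, 30): middle of the 12 mm gap (in y) between a fixed steel post (deck x 30 to 80, y 44 to 60, top z 30) and the shut catch's arm; below is a slot in the deck. The post stays put, so a wedge going in shifts to y+ as the arm yields. Two cheeks (10 mm thick, y 60 to 71, top z 30) bound it in x, 29 mm apart. Axes as the deck's.
- wedge_home (a point): Where the wedge's mid-length point lies when fully home, deck (55, 75, -8), wedge axes along the deck's: its tip then meets a steel strap 54 mm under the deck's face, and its butt stands 8 mm above the post and cheeks, too little to grip: it is pressed in from above.
- wedge_mid (a point): Middle of the hardwood wedge, 92 mm long, 46 mm from each end, about 70 g. Stands tip down in a dark wooden stand (foot 80 x 70, 51 mm high), upper 47 mm showing. z from tip to butt, x across the constant 26 mm width, y across the thickness: 6 mm at the tip, growing on both faces to 30 mm at 76 mm from the tip, then parallel. Self-locking: it stays in the pocket where it is let go.
- catch (a joint): Travel of the sprung catch in m: 0 shut, grows towards deck y+ as it opens, about 0.018 with the wedge home, at most 0.022. Spring 2.7 N shut, 4.3 N at 0.018. The wedge takes up to about 20 N to push in, more when it meets the strap; over 60 N on the jig counts as ramming. The finial clears the hook from about 0.015.
- finial_body (a point): Grip point of the long turned brass finial: on its axis, mid-way along its 40 mm thick, 40 mm long barrel, 24 mm from mid-length towards the lower end. x along the finial, up the slope at the start. Finial 150 mm long, about 0.14 kg; 21 mm stems at both ends, 26 mm neck (32 mm long, centred 20 mm above mid-length), then a 38 mm bead centred 49 mm above mid-length.
- finial_mid (a point): Mid-length of the finial, on its axis; x along the finial, towards the bead end.
- cradle (a point): Where the finial's mid-length lies in the jig, deck (0, 0, 24). Its stems rest in two open U rests (12 mm long in x, at deck x -64 and +68, walls up to z 28 and out to y +-20), its lower end against a stop (deck x -76 to -86, y +-20, z to 34). It lifts out square to the deck.
- tray_pad (a point): Centre of the grey pad's upper face, 12 mm above the table, in a fixed white open tray 210 mm (x) x 150 mm (y) outside, walls 6 mm thick, 28 mm high. Level, at any small yaw.
- bottle: Bystander: white plastic bottle, 48 mm across, 120 mm tall, standing. Not part of the job.
- jar: Bystander: amber jar with metal lid, 60 mm across, 60 mm tall, standing. Not part of the job.
- tape: Bystander: roll of clear tape lying flat, 72 mm across, 18 mm high. Not part of the job.
- spatula: Bystander: spatula lying on the table. Not part of the job.
- knop: Bystander: short brass knop, 40 mm across and 66 mm tall, standing on the table. Not part of the job.
Things that resemble listed ones, but are neither listed nor needed, are in the scene too. Of the things like the part that bears wedge_mid, leave any that is purple; of the rest the larger one is meant.

How it is judged (in metres and radians):
On the way, in this order (a step that is already met when the one before it is completed fails the run):
1. the wedge is fully home, let go, and holds the catch open while the finial still lies in the jig (z of wedge_mid in the frame of wedge_home below 0.006 m and distance between wedge_mid and wedge_home below 0.01 m and value of joint catch above 0.0155 m and contact force between the fingers and wedge below 0.1 N and distance between finial_mid and cradle below 0.012 m), for 0.3 s.
2. the finial is lifted clear of the jig with the catch still wedged open (z of wedge_mid in the frame of wedge_home below 0.006 m and distance between wedge_mid and wedge_home below 0.01 m and value of joint catch above 0.0155 m and distance between finial_mid and cradle above 0.08 m), for 0.1 s.
At the end, for the whole second after the job is handed in: The finial rests on the pad, level within 7 degrees, its middle within 60 mm of the pad centre in tray x and y, its axis 12 to 26 mm above the pad; the wedge stays in the pocket, within 6 mm of home in depth (10 mm overall), and holds the catch open over 15.5 mm (z of wedge_mid in the frame of wedge_home below 0.006 m and distance between wedge_mid and wedge_home below 0.01 m and value of joint catch above 0.0155 m and x of finial_mid in the frame of tray_pad between -0.06 and 0.06 m and y of finial_mid in the frame of tray_pad between -0.06 and 0.06 m and z of finial_mid in the frame of tray_pad between 0.012 and 0.026 m and angle between finial_mid's own x axis and vertical between 1.45 and 1.69 rad and velocity of joint catch below 0.01 m/s and linear speed of finial below 0.03 m/s); the robot touches nothing.
It fails at once if the finial is dropped (falls free faster than 0.6 m/s) (linear speed of finial above 0.6 m/s and contact force between the fingers and finial below 0.05 N).
It fails at once if another thing on the table is shifted more than 30 mm (distance of any of bottle, jar, tape, spatula, knop from where it was at the start of the episode above 0.03 m).
It fails at once if the bottle, jar or knop is knocked over (angle between any of bottle, jar, knop's own z axis and vertical above 0.5 rad).
It fails at once if the wedge is rammed or jammed against the jig with more than 60 N (contact force between wedge and deck above 60 N).
It also fails if it takes over 67 s, if anything falls off the work surface, if the arm or the gripper's body presses on something with over 40 N, if the wrist force passes 120 N, or if a joint passes its speed limit or range.

ROBOT

A 6-joint arm with a two-finger parallel gripper is mounted at the origin on the work surface. World frame = base frame: x ahead of the robot, y to its left, z up, the work surface at z = 0. Lengths are in mm, angles in degrees, forces in N, time in s.
With the tool pointing down it reaches from about 325 to 925 mm from the base axis. Payload 3.1 kg.
Tool frame: the origin (TCP) lies at the very end of the fingers, on their centre line; the grasp point (between the pads) lies grasp_offset behind it (grasp_offset is the distance from the TCP to the grasp point, in mm); z points along the fingers, x is the direction in which the jaws open and shut, and the axes are right-handed (so a half turn about z gives the same grasp; the last joint's range is limited). The gripper opens to 85 mm and grips with 20 to 120 N. Pads are 22 mm wide; open, the fingers measure 114 mm over their backs; the gripper's body (76 mm by 85 mm) begins 54 mm behind the grasp point. The pads swing forward as they close: fully open they stand 13 mm farther back than shut.
Start: joints at [56.597, 12.427, 92.441, -0, 75.132, -6.429], TCP at [283.484, 557.024, 231.3] pointing down, gripper open.
Joint ranges: [-157.48, 157.48], [-44.54, 120.13], [17.64, 146.25], [-64.5, 244.5], [7.68, 150.69], [-147.95, 147.95]. Speed limits (degrees/s): [159.86, 159.86, 180, 180, 180, 180].

INTERFACE

Orientations are given as [roll, pitch, yaw] about the fixed x, y, z axes, in that order (R = Rz(yaw) Ry(pitch) Rx(roll)).
In Python, from station import * gives the robot as it stands. Calls block until the motion is done:
- goto(position, orientation): joint-space move of the TCP to a pose.
- move_l(position, attitude=None, speed=150): straight line of the TCP; attitude=None keeps the orientation; speed is the mean speed in mm/s.
- move_j(angles): joint-space move.
- grip(opening, squeeze=None): finger opening in mm; squeeze is the grip in N (None keeps the last); returns when the fingers have stopped.
- wait(seconds).
- solve_ik(position, orientation): joint angles nearest the present ones, or None.
- get_obs(): the state.
- get_image(name): name is "scene" or "top" or "wrist"; returns the picture (420x560x3 uint8, red, green, blue); there is no depth.
- get_calibration(name): a dict with "fx", "fy", "cx", "cy" (pixels), "R" (3x3) and "t" (3): a world point X has camera coordinates R X + t; the wrist camera has in their place "mount" (4x4, takes a point from camera to tool coordinates, whose origin is the TCP and whose axes are the tool frame's). Camera axes: x right, y down, z forward; pixel columns grow to the right and rows downward; lengths in mm; the calibration is good to about 2 mm. The wrist camera is an equidistant fisheye: a pixel r from the principal point sees the ray r / f radians off the axis. A picture is of the moment at which its call begins: read the wrist's pose just before it. get_calibration takes no time and is no camera call.
A pose or a line that the arm cannot do raises Unreachable and nothing moves.
- sign_off(): hands the job in, once; it reports no verdict.
Trained networks look in the newest picture that a camera, given by its name, has taken for a name from the list of things; names that differ only in an ending like _2 or _b are one class to them, and where a whole thing is asked for, a point or a joint stands for the part that bears it (a point fixed in the world has none). Each returns a list of dicts, best first, with "score" (0 to 1); they miss things now and then, are a little off and sometimes report something else, mostly with a low value. They report only what shows in the picture. A call takes as long as a camera call. They do not tell look-alikes from the thing itself.
- spot_in(name, camera): "extent" ([centre column, centre row, width, height] in pixels, round what is visible of it).
- regions_of(name, camera): "region" (420x560 bool, what is visible of it) and "extent" ([centre column, centre row, width, height] in pixels, round what is visible of it).
The state is a dict: "t": time; "joint_pos": joint angles; "qvel": joint speeds; "effort": joint torques, N m; "tcp_pos": TCP position; "ee_rot": TCP orientation; "wrist_force": force on the tool from outside, world axes, zero at the start; "moment": the same for the moment, N m; "grip_width": finger opening in mm.
Only numpy, scipy, OpenCV 4.12 (cv2) and the standard library are available. Lean on these libraries where they do the work, as an engineer would, in place of code of your own. Each camera call takes 0.05 s, during which the arm holds its last target.

## Working session

There is one attempt and no reset: what is moved stays moved. The work goes in short steps, each a Python script; the robot and the scene stay as the last script left them, time stands still between calls to the robot, and variables do not carry over. Pictures are saved under pics/ and viewed, and the job is handed in when it is done.

```bash
mkdir -p pics; ls; python3 - <<'E'
from station import *
import cv2,json
o=get_obs();print(o)
for c in ["scene","top","wrist"]:
    im=get_image(c);cv2.imwrite(f"pics/{c}0.png",im[:,:,::-1]);k=get_calibration(c);print(c,k)
E
```

```text
pics
{'t': 0.0, 'joint_pos': array([ 5.65966298e+01,  1.24774917e+01,  9.25288255e+01, -3.44752131e-04,
        7.51312926e+01, -6.42724999e+00]), 'qvel': array([-0.00859793, -0.09434155,  0.09579704, -0.0809007 ,  0.04898886,
        0.01084531]), 'effort': array([ 2.07277167e-04, -3.96863079e+01, -3.03842425e+01, -2.95413683e-04,
        9.96290124e-03, -1.09998530e-05]), 'tcp_pos': array([283.03000174, 556.32961457, 229.95715576]), 'ee_rot': array([-1.79984927e+02,  1.36782123e-01,  6.30239867e+01]), 'wrist_force': array([-0.04601358, -0.15203015, -0.18761649]), 'moment': array([0.00187621, 0.02241902, 0.01493858]), 'grip_width': 85.8044990174385}
scene {'fx': 407.8589375610291, 'fy': 407.8589375610291, 'cx': 269.9842558768482, 'cy': 208.10499299602833, 'R': array([[-0.14055467,  0.9898747 , -0.01981067],
       [ 0.57228109,  0.06489896, -0.81748546],
       [-0.80792249, -0.12623867, -0.57560842]]), 't': array([ 139.29706207, -218.22532403, 1444.88767535])}
top {'fx': 535.646162845517, 'fy': 535.646162845517, 'cx': 277.8971929794895, 'cy': 213.48219957538294, 'R': array([[ 0.02641834, -0.9996384 , -0.00501316],
       [-0.98785033, -0.02533787, -0.15332878],
       [ 0.15314631,  0.00900294, -0.98816251]]), 't': array([ -71.53429763,  552.03523897, 1407.64623347])}
wrist {'fx': 325.19226210127806, 'fy': 325.19226210127806, 'cx': 277.6930330206575, 'cy': 212.73120428612722, 'mount': array([[ 9.99999834e-01, -5.74519634e-04,  3.45414402e-05,
        -2.29714540e-01],
       [ 5.38586646e-04,  9.55241263e-01,  2.95827382e-01,
        -7.53766158e+01],
       [-2.02954048e-04, -2.95827314e-01,  9.55241414e-01,
        -1.42928526e+02],
       [ 0.00000000e+00,  0.00000000e+00,  0.00000000e+00,
         1.00000000e+00]])}
```

View pics/scene0.png

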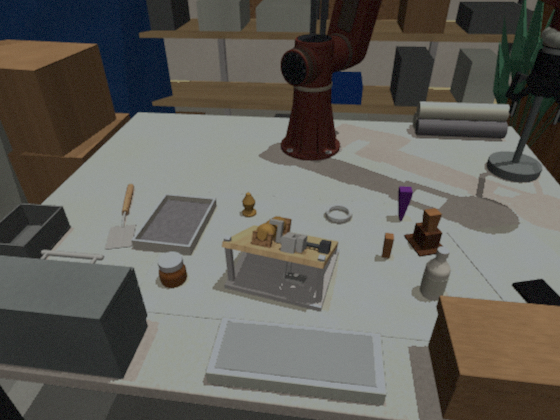

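View pics/top0.png

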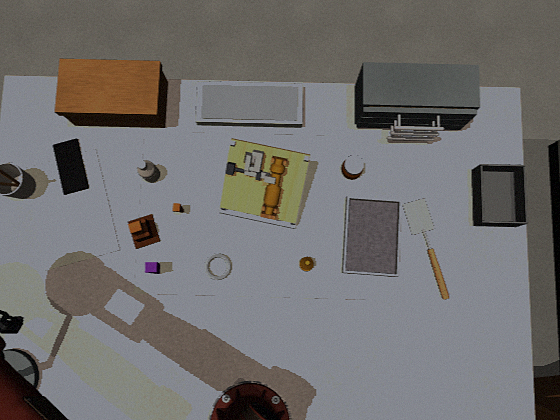

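View pics/wrist0.png

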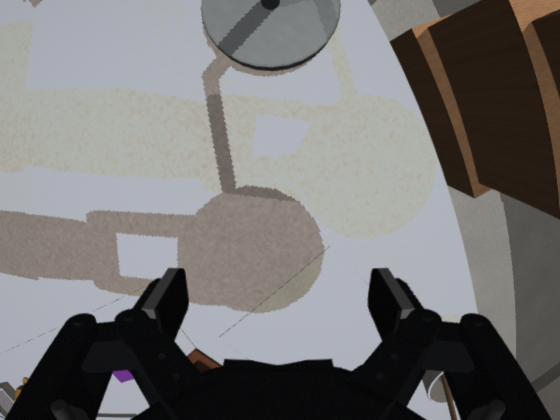

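```bash
cat > h.py <<'E'
from station import *
import numpy as np, cv2
from scipy.spatial.transform import Rotation as Ro
from scipy.optimize import least_squares
def rot(a): return Ro.from_euler('xyz',a,degrees=True).as_matrix()
def campose(name,obs=None):
    k=get_calibration(name)
    if name=='wrist':
        T=np.eye(4);T[:3,:3]=rot(obs['ee_rot']);T[:3,3]=obs['tcp_pos'];T=T@k['mount']
        return k,T[:3,:3],T[:3,3]
    return k,k['R'].T,-k['R'].T@k['t']
def ray(name,uv,obs=None):
    k,R,c=campose(name,obs)
    d=np.array([(uv[0]-k['cx'])/k['fx'],(uv[1]-k['cy'])/k['fy']])
    if name=='wrist':
        th=np.linalg.norm(d); v=np.r_[d/th*np.sin(th),np.cos(th)] if th>0 else np.array([0,0,1.])
    else: v=np.r_[d,1]; v/=np.linalg.norm(v)
    return c,R@v
def onz(name,uv,z,obs=None):
    c,v=ray(name,uv,obs); return c+v*(z-c[2])/v[2]
def proj(name,X,obs=None):
    k,R,c=campose(name,obs); p=(np.atleast_2d(X)-c)@R
    if name=='wrist':
        r=np.linalg.norm(p[:,:2],axis=1); th=np.arctan2(r,p[:,2]); d=p[:,:2]/r[:,None]*th[:,None]
    else: d=p[:,:2]/p[:,2:]
    return np.c_[d[:,0]*k['fx']+k['cx'],d[:,1]*k['fy']+k['cy']]
def deckR(yaw): return rot([0,-26,yaw])
def shot(name,f):
    o=get_obs(); im=get_image(name); cv2.imwrite('pics/'+f,im[:,:,::-1]); return o,im
E
python3 - <<'E'
from h import *
for n,uv,z in [('jig',(262,182),85),('wedge',(140,228),98),('stand',(146,230),40),('small',(178,208),50),('purple',(152,268),90),('tray',(371,236),12),('knop',(307,264),66),('tape',(219,266),18),('bottle',(146,168),120),('jar',(352,167),60)]:
    print(n,onz('top',uv,z).round())
for c in ['top','scene']:
    im=cv2.imread(f'pics/{c}0.png')
    a=im[130:280,110:310] if c=='top' else im[180:310,200:470]
    cv2.imwrite(f'pics/{c}0z.png',cv2.resize(a,None,fx=2.9,fy=2.9,interpolation=cv2.INTER_CUBIC) if c=='scene' else cv2.resize(a,None,fx=4,fy=4,interpolation=cv2.INTER_CUBIC))
for n in ['deck','wedge_mid','finial_body','catch_hook','tray_pad','catch_arm']:
    for c in ['top','scene']:
        try: print(n,c,[(round(d['score'],2),np.round(d['extent'],1)) for d in spot_in(n,c)])
        except Exception as e: print(n,c,e)
E
```

```text
jig [630. -13.  85.]
wedge [498. 299.  98.]
stand [500. 298.  40.]
small [561. 213.  50.]
purple [396. 263.  90.]
tray [ 502. -314.   12.]
knop [ 418. -137.   66.]
tape [409.  99.  18.]
bottle [652. 288. 120.]
jar [ 683. -255.   60.]
deck top [(0.6, array([264.9, 180.1,  87.1,  86.9]))]
deck scene []
wedge_mid top [(0.69, array([153.7, 269.6,  13.4,  13.5])), (0.52, array([136.5, 225.4,  15.6,  13.2]))]
wedge_mid scene [(0.83, array([406.8, 203.8,  12.3,  33.8])), (0.64, array([429.1, 222.6,  19.7,  21.8])), (0.47, array([388.1, 246.7,  13.5,  25.3]))]
finial_body top []
finial_body scene [(0.74, array([295.1, 233.8,  47.1,  31.3])), (0.56, array([270. , 228.8,  26.3,  25.7]))]
catch_hook top [(0.77, array([255.4, 170.1,  40.5,  30.4]))]
catch_hook scene [(0.61, array([294.2, 236.1,  46.2,  33.9])), (0.32, array([279.8, 250.7, 112.7,  70.8]))]
tray_pad top []
tray_pad scene [(0.74, array([173.8, 225.6,  87.7,  60.4]))]
catch_arm top [(0.52, array([254.4, 167.6,  44.2,  28.7]))]
catch_arm scene [(0.74, array([294.6, 235.5,  46.5,  32.4]))]
```

View pics/top0z.png

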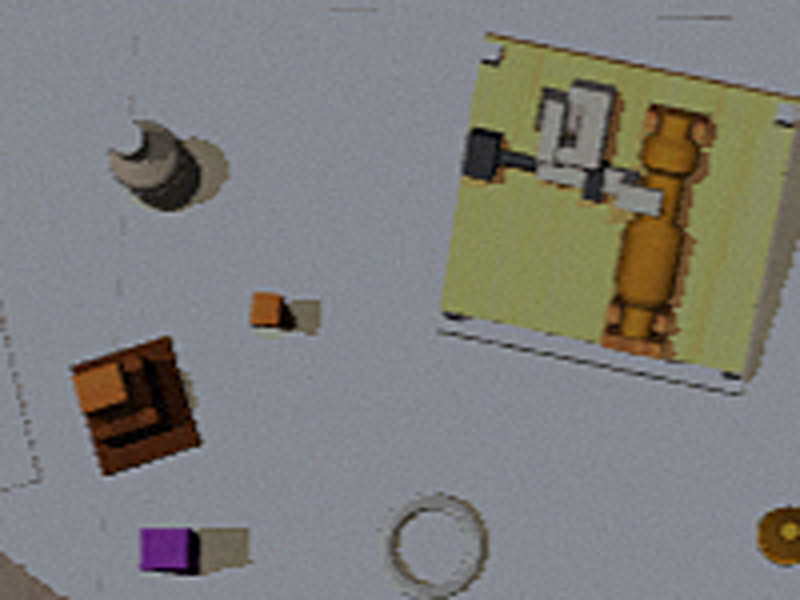

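View pics/scene0z.png

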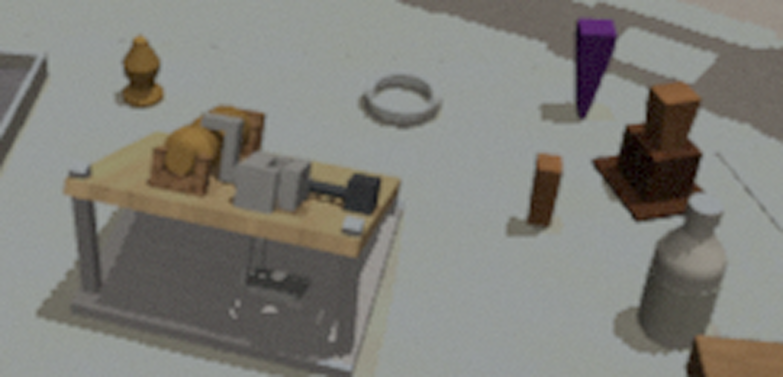

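```bash
python3 - <<'E'
from h import *
goto([498,298,230],[180,0,15]); wait(0.3)
o,_=shot('wrist','w1.png'); print(o['t'],o['tcp_pos'],o['ee_rot'])
goto([498,298,230],[180,0,105]); wait(0.3)
o,_=shot('wrist','w2.png'); print(o['t'],o['tcp_pos'],o['ee_rot'])
import pickle
E
```

```text
2.325 [497.54554223 298.81669411 229.95326881] [-1.79995803e+02  5.94205587e-03  1.50886034e+01]
4.075 [498.00161854 297.99636681 229.98455167] [ 1.79999912e+02 -6.68549542e-04  1.04990762e+02]
```

View pics/w1.png

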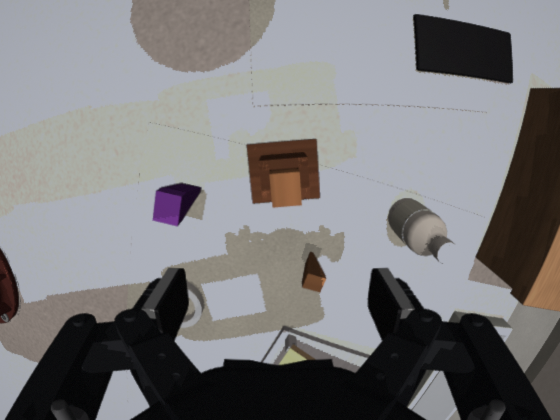

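View pics/w2.png

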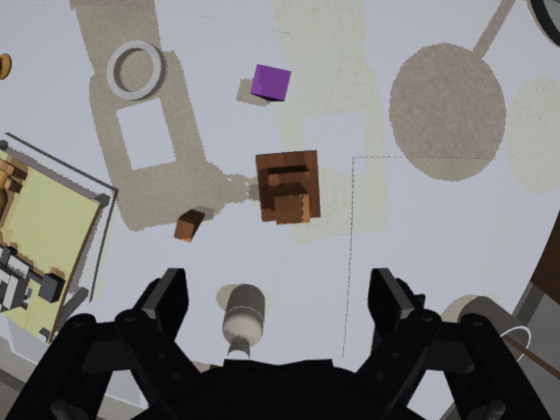

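```bash
python3 - <<'E'
import cv2,numpy as np
a=cv2.imread('pics/w1.png')[130:220,235:335];b=cv2.imread('pics/w2.png')[140:230,245:345]
z=np.hstack([cv2.resize(x,(400,360),interpolation=cv2.INTER_CUBIC) for x in(a,b)])
cv2.imwrite('pics/wz.png',cv2.convertScaleAbs(z,alpha=1.5,beta=15))
E
```

```text
(no output)
```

View pics/wz.png

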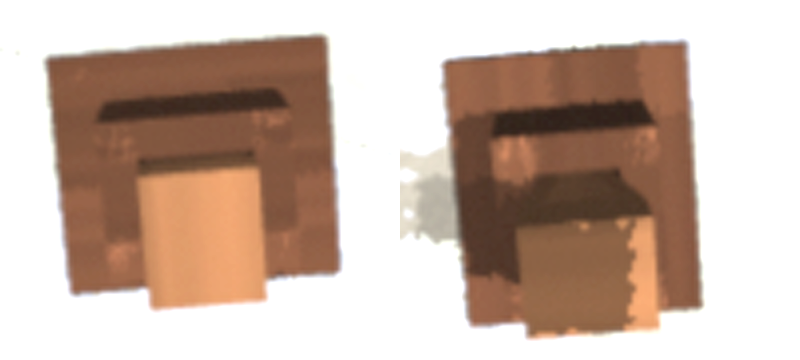

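```bash
cat >> h.py <<'E'
O1=dict(tcp_pos=np.array([497.54554223,298.81669411,229.95326881]),ee_rot=np.array([-179.995803,.0059,15.0886]))
O2=dict(tcp_pos=np.array([498.00161854,297.99636681,229.98455167]),ee_rot=np.array([180,0,104.9908]))
E
python3 - <<'E'
from h import *
c1=np.array([(139,168),(260,163),(266,298),(151,307)])/4+[235,130]
c2=(np.array([(518,225),(652,213),(659,327),(527,338)])-[400,0])/4+[245,140]
for o,c in((O1,c1),(O2,c2)):
    P=np.array([onz('wrist',u,98,o) for u in c])[:,:2]
    print(P.round(1),P.mean(0),[np.linalg.norm(P[i]-P[i-1]).round(1) for i in range(4)],[np.degrees(np.arctan2(*(P[i]-P[i-1])[::-1])).round(1) for i in range(4)])
E
```

```text
[[483.7 323. ]
 [508.4 330.8]
 [518.  302.2]
 [494.1 293.7]] [501.06779468 312.42672368] [np.float64(31.1), np.float64(25.9), np.float64(30.1), np.float64(25.4)] [np.float64(109.6), np.float64(17.6), np.float64(-71.5), np.float64(-160.3)]
[[493.5 293.6]
 [483.3 321.2]
 [508.1 330.1]
 [518.2 302.2]] [500.804713   311.79451082] [np.float64(26.2), np.float64(29.4), np.float64(26.3), np.float64(29.7)] [np.float64(-160.8), np.float64(110.3), np.float64(19.9), np.float64(-70.1)]
```

```bash
python3 - <<'E'
from h import *
f=lambda x,y:(x/4+110,y/4+130)
print(onz('top',f(659,222),107)); a=onz('top',f(638,340),80);b=onz('top',f(680,105),139);print(a,b,np.linalg.norm(a-b),np.degrees(np.arctan2((b-a)[1],(b-a)[0])))
O=onz('top',f(659,222),107); R=deckR(-12)
p=O+R@np.array([10,35,170])
q=solve_ik(list(p),[180,-26,-12]);q2=solve_ik(list(p),Ro.from_matrix(R@rot([180,0,0])@rot([0,0,180])).as_euler('xyz',degrees=True));print(p,q,q2)
goto(list(p),[180,-26,-12]);wait(.3)
o,_=shot('wrist','j1.png');print(o['t'],o['tcp_pos'].tolist(),o['ee_rot'].tolist())
E
```

```text
[617.26211516 -47.5785659  107.        ]
[543.26863492 -35.46859622  80.        ] [687.50217787 -59.48803489 139.        ] 157.67450125132245 -9.454790900420015
[5.60435970e+02 2.82124902e-01 2.64178699e+02] [ -5.62034464 -12.59643634 117.20763148  -3.66802017  49.58677129
   8.11839138] None
5.8167 [560.5505764801965, 0.751097975452643, 264.09656887013386] [179.99657583844836, -25.984718360973204, -11.943942267945864]
```

View pics/j1.png

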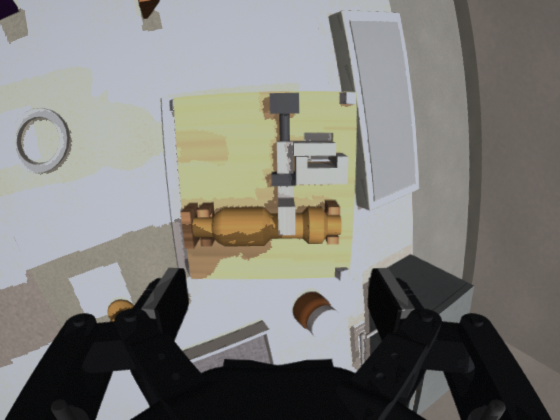

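```bash
python3 - <<'E'
import cv2,numpy as np
im=cv2.imread('pics/j1.png')
z=cv2.resize(im[85:285,160:365],None,fx=3.9,fy=3,interpolation=cv2.INTER_CUBIC)
z=cv2.resize(im[85:285,162:362],None,fx=3,fy=3,interpolation=cv2.INTER_CUBIC)
cv2.imwrite('pics/j1z.png',cv2.convertScaleAbs(z,alpha=1.2,beta=5))
z=cv2.resize(im[85:195,262:362],None,fx=5.4,fy=5.4,interpolation=cv2.INTER_CUBIC)
cv2.imwrite('pics/j1y.png',cv2.convertScaleAbs(z,alpha=1.2,beta=5))
E
```

```text
(no output)
```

View pics/j1z.png

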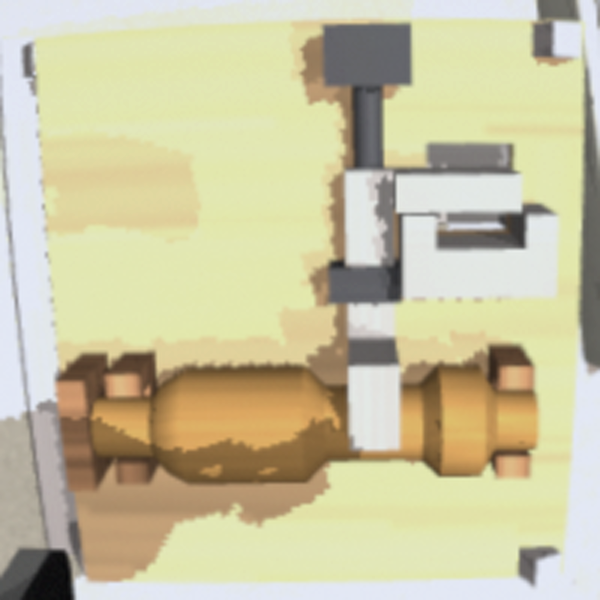

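View pics/j1y.png

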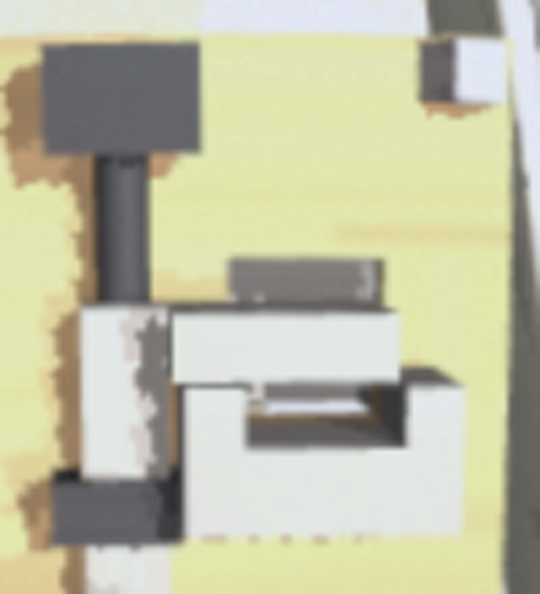

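```bash
cat >> h.py <<'E'
OJ=dict(tcp_pos=np.array([560.5505764801965, 0.751097975452643, 264.09656887013386]),ee_rot=np.array([179.99657583844836, -25.984718360973204, -11.943942267945864]))
E
python3 - <<'E'
from h import *
Y=[((183,537),(30,44,30)),((463,537),(80,44,30)),((247,447),(40.5,60,30)),((405,447),(69.5,60,30)),((173,311),(28,84,30)),((398,311),(68,84,30)),((398,383),(68,72,30)),((173,383),(28,72,30)),
((43,45),(6,132,22)),((200,45),(34,132,22)),((43,153),(6,112,22)),((200,153),(34,112,22))]
Z=[((350,451),(12,-1,47)),((399,449),(28,-1,47)),((349,366),(12,27,47)),((399,365),(28,27,47))]
uv=np.array([np.array(u)/5.4+[262,85] for u,_ in Y]+[np.array(u)/3+[162,85] for u,_ in Z])
X=np.array([x for _,x in Y+Z],float)
def f(p,full=False):
    R=rot([p[5],-26+p[4],p[3]]); return (proj('wrist',X@R.T+p[:3],OJ)-uv)
for mask in ([1,1,0,1,0,0],[1,1,1,1,0,0],[1]*6):
    m=np.array(mask,bool); p0=np.array([617,-47,85,-11,0,0.])
    def g(q): p=p0.copy();p[m]=q;return f(p).ravel()
    s=least_squares(g,p0[m],loss='soft_l1'); print(s.x.round(2),np.sqrt((s.fun**2).mean()).round(2))
    print(s.fun.reshape(-1,2).round(1).tolist())
E
```

```text
[626.59 -49.47 -10.81] 0.33
[[0.4, 0.1], [-0.5, -0.4], [-0.5, 0.3], [0.1, 0.1], [-0.1, 0.6], [0.3, 0.5], [0.1, -0.3], [-0.0, -0.1], [-0.4, -0.2], [0.1, -0.5], [0.0, 0.5], [0.4, 0.1], [-0.2, -0.4], [0.3, -0.0], [-0.4, -0.2], [0.2, -0.1]]
[626.44 -49.39  85.29 -10.81] 0.32
[[0.4, 0.1], [-0.5, -0.4], [-0.5, 0.3], [0.2, 0.1], [-0.1, 0.6], [0.3, 0.5], [0.2, -0.4], [-0.0, -0.1], [-0.4, -0.2], [0.1, -0.6], [0.0, 0.5], [0.4, 0.1], [-0.2, -0.3], [0.2, 0.0], [-0.4, -0.1], [0.2, -0.1]]
[ 6.2487e+02 -4.9630e+01  8.7300e+01 -1.0980e+01  5.1000e-01 -1.4600e+00] 0.3
[[0.4, 0.2], [-0.4, -0.3], [-0.5, 0.3], [0.2, 0.1], [-0.1, 0.4], [0.3, 0.4], [0.1, -0.4], [-0.0, -0.3], [-0.3, -0.2], [0.1, -0.4], [0.0, 0.5], [0.4, 0.2], [-0.2, -0.1], [0.3, 0.3], [-0.4, -0.3], [0.3, -0.3]]
```

```bash
python3 - <<'E'
from h import *
A=[180,0,19.4]
goto([501,312.1,140],A)
grip(60)
move_l([501,312.1,77.3],A,speed=120); o=get_obs();print(o['tcp_pos'],o['wrist_force'])
grip(15,80); o,_=shot('wrist','g1.png');print(o['t'],o['tcp_pos'],o['grip_width'],o['wrist_force'],o['moment'])
E
```

```text
[501.28171686 312.2632451   77.470906  ] [ 0.92003702 -0.31872816  0.62071501]
8.6 [501.91245835 312.56465059  78.70387457] 24.31900021471199 [-0.70969599  0.05047214  4.36963093] [ 0.01585243  0.13167924 -0.01650189]
```

View pics/g1.png

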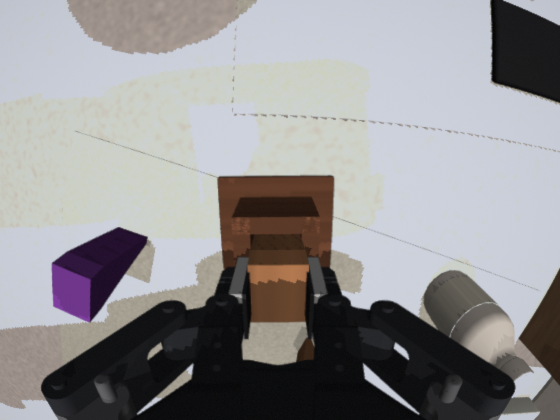

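```bash
cat >> h.py <<'E'
DO=np.array([626.5,-49.4,85.]);DY=-10.81;DR=deckR(DY)
AD=[180,-26,DY]
def D(x,y,z): return list(DO+DR@np.array([x,y,z],float))
def inD(p): return DR.T@(np.asarray(p)-DO)
def st(tag=''):
    o=get_obs(); print(tag,round(o['t'],2),'deck',inD(o['tcp_pos']).round(2),'F',(DR.T@o['wrist_force']).round(1),'w',round(o['grip_width'],1)); return o
E
python3 - <<'E'
from h import *
move_l([501.9,312.6,225],None,speed=200)
print(get_obs()['wrist_force'])
goto(D(55,66,142.7),AD); wait(.3)
o=st(); o,_=shot('wrist','p1.png'); print(o['tcp_pos'].tolist(),o['ee_rot'].tolist())
shot('scene','p1s.png')
im=cv2.imread('pics/p1s.png');cv2.imwrite('pics/p1sz.png',cv2.resize(im[150:290,200:370],None,fx=4,fy=4,interpolation=cv2.INTER_CUBIC))
print(proj('wrist',[D(40.5,60,30),D(69.5,60,30),D(69.5,72,30),D(40.5,72,30)],o))
E
```

```text
[ 0.24855144 -0.04801711 -1.35787999]
 11.04 deck [ 54.94  66.92 142.73] F [ 0.5 -0.2 -0.8] w 24.0
[626.099106136505, 18.80089224751467, 237.37042222740672] [-179.99402977849553, -25.99410155003713, -10.733573100411968]
[[259.98426573 216.29354859]
 [295.07341927 216.31392946]
 [295.30954584 202.30670935]
 [259.76312984 202.28605499]]
```

View pics/p1.png

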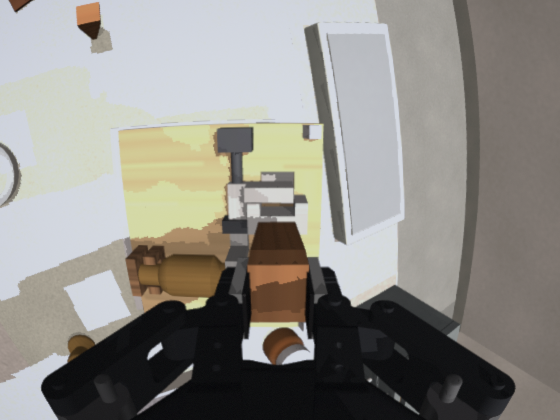

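View pics/p1sz.png

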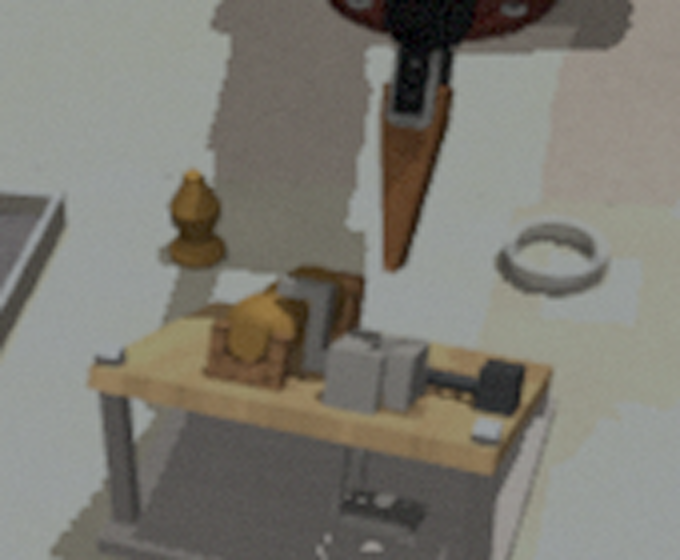

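```bash
cat >> h.py <<'E'
OP=dict(tcp_pos=np.array([626.099106136505, 18.80089224751467, 237.37042222740672]),ee_rot=np.array([-179.99402977849553, -25.99410155003713, -10.733573100411968]))
E
python3 - <<'E'
from h import *
T=rot(OP['ee_rot'])
w=np.array([(sx*13,sy*3,72.7) for sx,sy in((-1,-1),(1,-1),(1,1),(-1,1))]+[(sx*13,sy*15,-19.3) for sx,sy in((-1,-1),(1,-1),(1,1),(-1,1))]+[(sx*13,-15,-3.3) for sx in (-1,1)])
pw=proj('wrist',w@T.T+OP['tcp_pos'],OP);print(pw.round(1).tolist())
im=cv2.imread('pics/p1.png');x0,y0=210,170
z=cv2.resize(im[y0:330,x0:350],None,fx=5,fy=5,interpolation=cv2.INTER_CUBIC)[:700]
z=cv2.convertScaleAbs(cv2.resize(im[y0:290,x0:350],None,fx=5,fy=5,interpolation=cv2.INTER_CUBIC),alpha=1.3,beta=20)
for u in list(pw)+list(proj('wrist',[D(40.5,60,30),D(69.5,60,30),D(69.5,72,30),D(40.5,72,30)],OP)):
    cv2.circle(z,tuple(int(v) for v in ((u-[x0,y0]+.5)*5)),3,(255,0,0),-1)
cv2.imwrite('pics/p1z.png',z)
E
```

```text
[[258.8, 220.2], [296.0, 220.2], [295.8, 228.3], [259.0, 228.3], [246.5, 262.4], [308.1, 262.4], [305.4, 319.9], [249.3, 319.9], [249.5, 247.5], [305.1, 247.5]]
```

View pics/p1z.png

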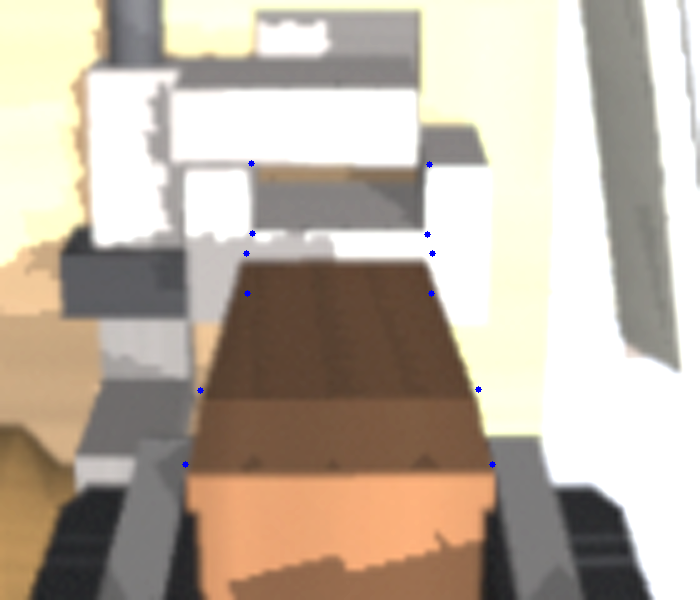

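```bash
python3 - <<'E'
from h import *
def ytgt(d): return 1.2+ (66 if d<19 else 63+12/76*d)
move_l(D(55.5,66.3,104),AD,speed=100); o=st('pre')
err=inD(o['tcp_pos'])-[55.5,66.3,104]; print('err',err.round(2))
for d in list(range(6,66,6))+[66]:
    move_l(D(55.5,ytgt(d)-0.5,102.7-d),AD,speed=40)
    o=st(d); F=DR.T@o['wrist_force']
    if np.linalg.norm(F)>35: print('STOP');break
    if abs(inD(o['tcp_pos'])[2]-(102.7-d))>6: print('lag');break
shot('wrist','i1.png');shot('scene','i1s.png')
E
```

```text
pre 11.68 deck [ 55.16  66.19 103.65] F [-0.3 -0.1 -0.9] w 24.4
err [-0.34 -0.11 -0.35]
6 12.01 deck [55.32 66.71 96.63] F [-0.8 -0.2 -0.7] w 24.1
12 12.31 deck [55.12 66.64 90.34] F [ 0.2 -0.1 -0.7] w 24.3
18 12.61 deck [55.4  66.93 84.41] F [-0.6  1.4 -1.1] w 24.2
24 12.91 deck [56.41 67.71 78.77] F [ 2.3  0.6 -1.2] w 24.3
30 13.21 deck [56.22 68.66 72.83] F [1.9 1.4 0.6] w 24.2
36 13.51 deck [56.12 69.6  66.82] F [1.  2.3 0.8] w 24.5
42 13.81 deck [56.05 70.57 60.84] F [2.3 2.5 2. ] w 24.5
48 14.11 deck [56.   71.52 54.85] F [1.4 3.1 1.6] w 24.6
54 14.41 deck [56.02 72.49 48.89] F [1.8 4.1 2.9] w 24.5
60 14.71 deck [55.94 73.46 42.91] F [3.1 4.  2.3] w 24.4
66 15.01 deck [55.89 74.4  36.89] F [1.1 3.9 2.2] w 24.7
```

View pics/i1.png

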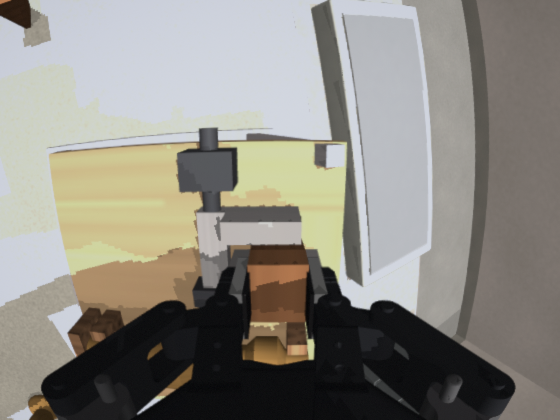

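```bash
python3 - <<'E'
from h import *
grip(50); st('rel')
p=inD(get_obs()['tcp_pos'])
move_l(D(55.5,74,110),AD,speed=150); wait(0.2)
o,_=shot('wrist','i2.png');st('up')
grip(0,60)
o=st('shut')
E
```

```text
rel 15.47 deck [53.87 73.37 35.85] F [0.2 0.2 0.3] w 49.8
up 16.37 deck [ 54.32  73.83 108.78] F [ 0.5 -0.5  0.6] w 50.1
shut 16.9 deck [ 55.57  74.01 110.07] F [ 0.3  0.1 -0.6] w 0.1
```

View pics/i2.png

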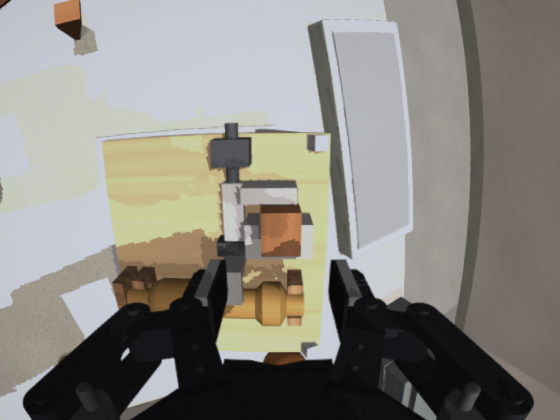

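Wedge stands in the pocket (butt at about (281,232)) and the catch stays open. Now I'll press it home.

```bash
python3 - <<'E'
from h import *
move_l(D(55,74.5,60),AD,speed=120); st('above')
z=58
while z>=36.5:
    move_l(D(55,75,z),AD,speed=25); o=st(z); F=-(DR.T@o['wrist_force'])[2]
    f=np.linalg.norm(o['wrist_force'])
    if f>32: print('stop');break
    z-=1.5
E
```

```text
above 17.47 deck [54.93 74.5  59.84] F [0.5 0.4 0.5] w -0.0
58 17.72 deck [55.75 75.15 58.72] F [-0.7  0.1 -0.2] w -0.2
56.5 17.97 deck [55.08 75.01 56.67] F [-0.3 -0.5 -0.3] w 0.2
55.0 18.22 deck [55.49 75.21 55.5 ] F [-0.8 -0.2  4.8] w 0.1
53.5 18.47 deck [55.56 75.43 54.12] F [-1.   1.3  5.7] w -0.2
52.0 18.72 deck [55.59 75.56 52.77] F [-2.9  0.3  8.2] w -0.1
50.5 18.97 deck [55.59 75.8  51.37] F [-1.7  2.3  8.4] w 0.2
49.0 19.22 deck [55.54 75.97 49.94] F [-2.4  3.   9. ] w -0.2
47.5 19.47 deck [55.5  76.21 48.56] F [-2.   2.9 10. ] w 0.1
46.0 19.72 deck [55.51 76.41 47.15] F [-3.   4.  11.6] w -0.2
44.5 19.97 deck [55.37 76.56 45.43] F [-3.1  4.   8.6] w -0.0
43.0 20.22 deck [55.25 76.63 43.79] F [-2.2  4.6  8.5] w -0.3
41.5 20.47 deck [55.24 76.66 42.26] F [-1.4  4.1  7.4] w 0.1
40.0 20.72 deck [55.26 76.68 40.74] F [-2.   4.3  8.1] w -0.0
38.5 20.97 deck [55.23 76.71 39.23] F [-1.4  5.   7.7] w -0.4
37.0 21.22 deck [55.23 76.74 38.13] F [-2.2  4.8 10.8] w 0.1
```

```bash
python3 - <<'E'
from h import *
for z in (36.4,35.8,35.2,34.6,34,33.4):
    move_l(D(55,75,z),AD,speed=20); o=st(z)
    if np.linalg.norm(o['wrist_force'])>25: break
move_l(D(55,75,110),AD,speed=150); wait(.3)
shot('wrist','i3.png');shot('top','i3t.png');st()
im=cv2.imread('pics/i3.png');cv2.imwrite('pics/i3z.png',cv2.resize(im[110:350,90:340],None,fx=2.5,fy=2.5))
E
```

```text
36.4 21.47 deck [55.28 76.75 38.1 ] F [-5.   3.7 15.8] w 0.1
35.8 21.72 deck [55.32 76.76 38.06] F [-5.5  4.  20.8] w 0.2
35.2 21.97 deck [55.37 76.75 37.99] F [-6.2  3.5 25.2] w -0.5
 23.02 deck [ 54.55  74.9  109.38] F [-0.5  1.  -0.5] w 0.2
```

View pics/i3z.png

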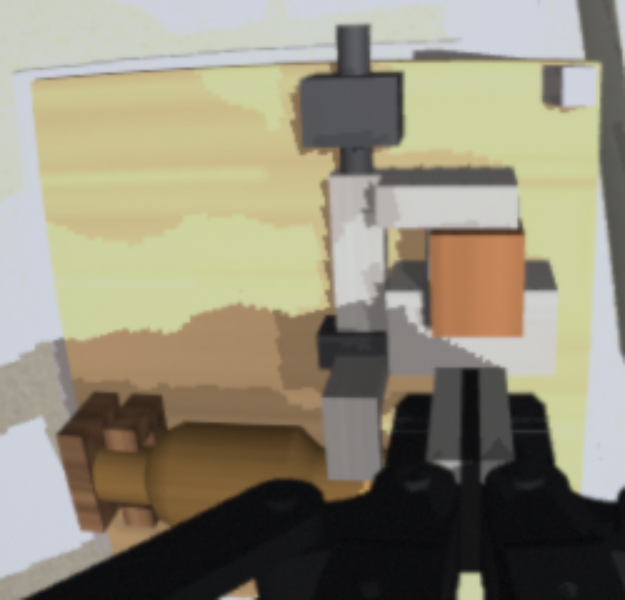

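```bash
python3 - <<'E'
from h import *
im=cv2.imread('pics/i3t.png');cv2.imwrite('pics/tray.png',cv2.resize(im[185:285,330:450],None,fx=6,fy=6,interpolation=cv2.INTER_CUBIC))
for s in (90,-90):
    M=DR@rot([180,0,0])@rot([0,0,s]); e=Ro.from_matrix(M).as_euler('xyz',degrees=True)
    print(s,e.round(2),solve_ik(D(-24,0,6.3),e),solve_ik(D(-24,0,110),e))
    for y in (-13,0): print(solve_ik([480,-314,120],[180,0,y+s]) if 0 else '')
    M=rot([0,0,0])@rot([180,0,0])@rot([0,0,s]); e=Ro.from_matrix(M).as_euler('xyz',degrees=True)
    print(e,solve_ik([478,-314,32-18.7],e))
E
```

```text
90 [-154.     -0.   -100.81] [-10.93540174   8.07799306 119.75503325   0.12465696  26.16708144
  89.77540849] [-1.09489357e+01 -6.79298571e+00  1.22674042e+02  9.86645137e-02
  3.81190514e+01  8.97975031e+01]


[180.   0. -90.] [-4.03315274e+01  2.21823479e+01  1.06639751e+02 -2.54444375e-14
  5.11779009e+01  4.96684726e+01]
-90 [154.     0.    79.19] [-10.93540174   8.07799306 119.75503325   0.12465696  26.16708144
 -90.22459151] [-1.09489357e+01 -6.79298571e+00  1.22674042e+02  9.86645137e-02
  3.81190514e+01 -9.02024969e+01]


[180.   0.  90.] [ -40.33152735   22.18234788  106.63975125    0.           51.17790087
 -130.33152735]
```

View pics/tray.png

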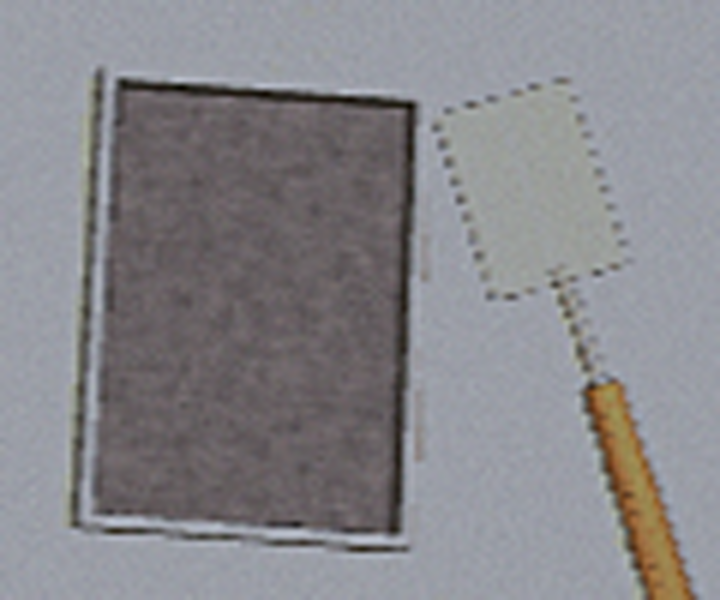

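```bash
cat >> h.py <<'E'
AF=list(Ro.from_matrix(DR@rot([180,0,0])@rot([0,0,90])).as_euler('xyz',degrees=True))
E
python3 - <<'E'
from h import *
P=np.array([onz('top',np.array(u)/6+[330,185],12) for u in ((120,88),(412,105),(395,530),(97,512))])
print(P.round(1),P.mean(0),np.degrees(np.arctan2(*(P[0]-P[3])[1::-1])),np.degrees(np.arctan2(*(P[1]-P[2])[1::-1])))
goto(D(-24,0,110),AF); grip(64)
wait(.2);o,_=shot('wrist','f1.png');st();
E
```

```text
[[ 602.3 -255.8   12. ]
 [ 597.8 -390.5   12. ]
 [ 402.3 -381.2   12. ]
 [ 406.9 -246.5   12. ]] [ 502.30853517 -318.49558568   12.        ] -2.7174182780857197 -2.712217729987603
 25.12 deck [-2.402e+01  1.000e-02  1.100e+02] F [ 0.1 -0.3  0.9] w 64.5
```

View pics/f1.png

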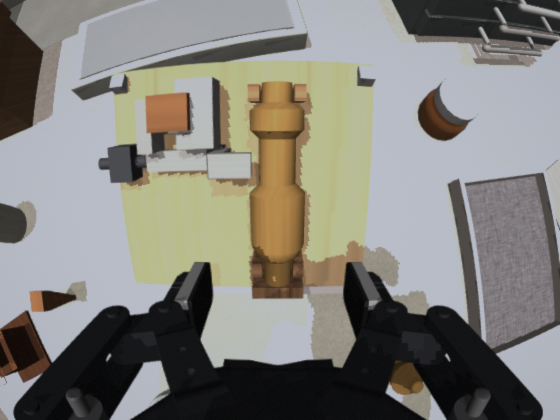

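```bash
python3 - <<'E'
from h import *
move_l(D(-24,0,6.8),AF,speed=120); wait(.1); st('down')
grip(30,45); o=st('grip'); p=inD(o['tcp_pos'])
if o['grip_width']>34:
    move_l(D(-24,0,30),AF,speed=60); st('lift')
    move_l(D(-24,0,125),AF,speed=150); st('up')
shot('wrist','f2.png');shot('scene','f2s.png')
im=cv2.imread('pics/f2s.png');cv2.imwrite('pics/f2sz.png',cv2.resize(im[130:300,190:370],None,fx=3.5,fy=3.5))
E
```

```text
down 26.23 deck [-23.01   0.05   7.54] F [-0.1 -0.8 -0.4] w 64.1
grip 26.57 deck [-2.337e+01 -2.000e-02  7.610e+00] F [-1.7 -0.4  6.3] w 38.8
lift 27.11 deck [-24.29   0.05  30.27] F [-0.7  0.  -0.4] w 38.5
up 27.89 deck [-2.4900e+01 -2.0000e-02  1.2435e+02] F [-0.3 -0.2 -0.9] w 38.5
```

View pics/f2.png

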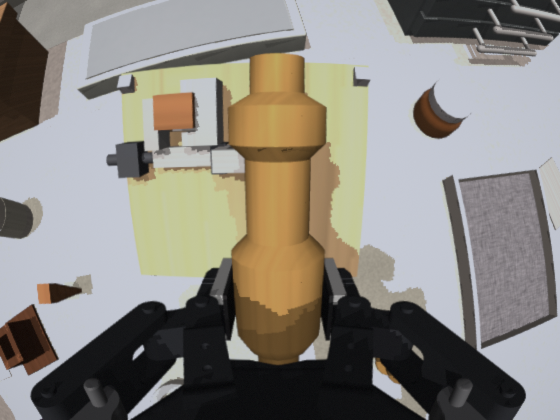

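View pics/f2sz.png

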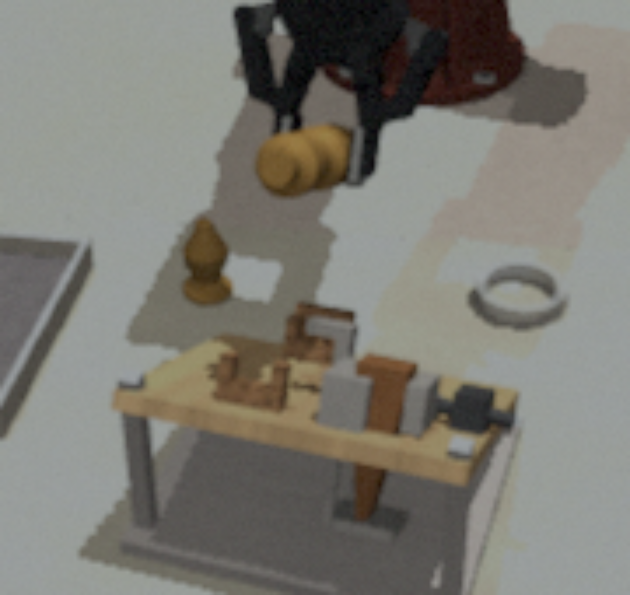

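```bash
python3 - <<'E'
from h import *
AT=[180,0,-92.7]
move_l(D(-24,0,160),AF,speed=150)
goto([478.3,-317.4,150],AT); wait(.2)
o=get_obs(); print(o['t'],o['tcp_pos'],o['ee_rot'],o['grip_width'],o['wrist_force'])
shot('wrist','t1.png')
move_l([478.3,-317.4,40],AT,speed=120); 
o=get_obs(); print(o['t'],o['tcp_pos'],o['wrist_force']); shot('wrist','t2.png')
E
```

```text
29.7167 [ 478.88211666 -316.15547422  150.52220546] [-1.79948208e+02 -2.48522473e-02 -9.25867695e+01] 38.72604077403003 [ 0.28118981  0.59882729 -1.71060361]
30.8333 [ 479.07543393 -318.05896267   40.95162198] [-0.45492164  0.37047784 -1.32656847]
```

View pics/t2.png

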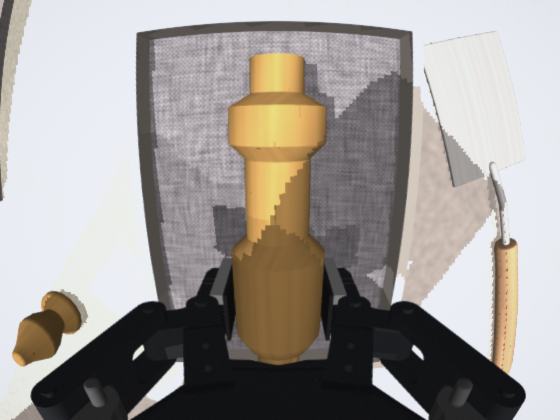

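```bash
python3 - <<'E'
from h import *
AT=[180,0,-92.7]
move_l([478.3,-317.4,20],AT,speed=60)
z=19
while z>=11:
    move_l([478.3,-317.4,z],AT,speed=20); o=get_obs(); print(round(o['t'],2),z,o['tcp_pos'][2].round(2),o['wrist_force'].round(1))
    if o['wrist_force'][2]>4: break
    z-=1
grip(60)
o=get_obs(); print(o['t'],o['tcp_pos'],o['grip_width'])
move_l([478.3,-317.4,160],AT,speed=120); wait(.5)
o,_=shot('wrist','e1.png'); shot('top','e1t.png'); o2,_=shot('scene','e1s.png');print(o2['t'])
for n in ('e1t','e1s'):
    im=cv2.imread(f'pics/{n}.png'); 
    im=im[130:310,110:450] if n=='e1t' else im[160:310,100:460]
    cv2.imwrite(f'pics/{n}z.png',cv2.resize(im,None,fx=2.2,fy=2.2))
E
```

```text
31.62 19 19.19 [-0.  -0.  -1.2]
31.87 18 18.05 [ 1.4  0.4 -1.1]
32.12 17 16.92 [-0.2  0.4 -0.6]
32.37 16 15.91 [ 1.4 -0.6 -1.3]
32.62 15 15.67 [-2.4  1.   5.2]
32.9583 [ 478.38946235 -317.4555203    14.88558188] 59.673336642939354
34.9167
```

View pics/e1.png

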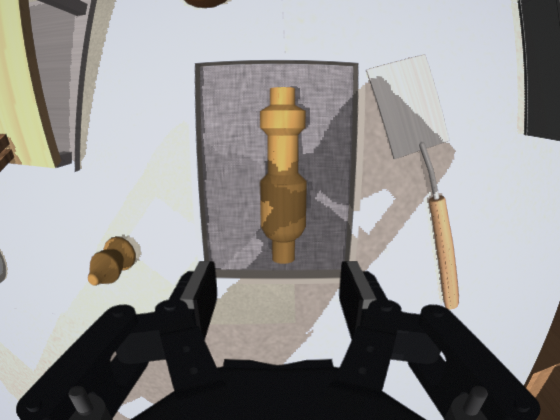

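View pics/e1tz.png

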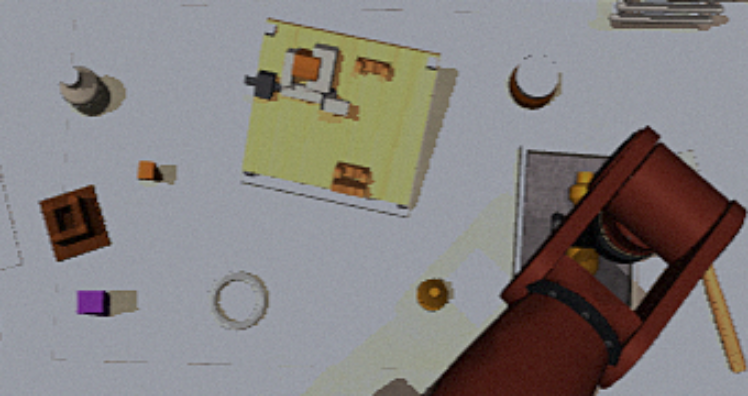

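View pics/e1sz.png

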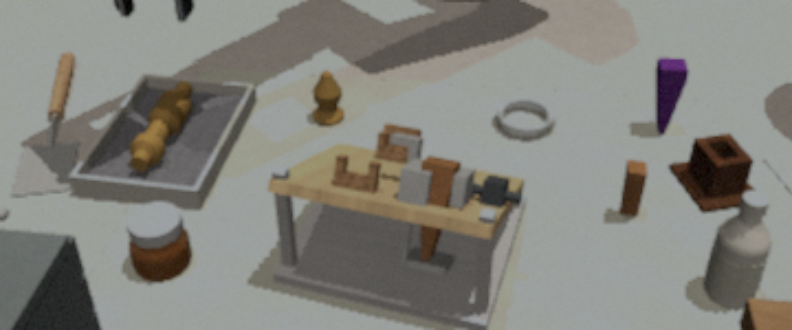

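The finial lies flat on the pad, in the middle of the tray. The wedge is down on the strap with the catch open, and nothing else has moved.

```bash
python3 - <<'E'
from h import *
st(); sign_off()
E
```

```text
34.97 deck [ -52.72 -291.06  109.24] F [ 0.5  0.  -0.5] w 59.8
the job is handed in; nothing more can be done
```

The wedge is home and holding the catch open, and the finial lies flat on the pad in the tray. I handed the job in at 35.0 s of the 67 s allowed. `sign_off()` gives no verdict, so this rests on my own checks.

- **Wedge:** I took the larger brown wedge from its stand and fed it into the pocket, following its sideways shift. Then I let go and pressed it down with shut fingers. It stopped on the strap with its butt at deck z 38.0 mm, the expected home height. The peak wrist force was about 26 N, against the 60 N ramming limit.
- **Catch:** Pictures taken after I let go show it staying open by itself. I judged this by eye and did not measure the opening in millimetres.
- **Finial:** It was gripped at the barrel, lifted square out past the open hook and lowered until it touched the pad (about 5 N). The last pictures show it level and about centred in the tray, with the gripper clear of it.
- **Other things:** The last pictures show the bottle, jar, tape, spatula and knop standing or lying as before.

No check failed. The one small disagreement was about 1–2 px between the predicted and seen wedge outline while hovering over the pocket. I corrected for it before inserting.

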